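Seat a table leg in the routing jig and snap the toggle clamp shut on it

ROBOT

A 7-joint arm with a two-finger parallel gripper is mounted at the origin on a cart in front of the work surface, level with it; the furniture and walls round the work are solid. World frame = base frame: x ahead of the robot, y to its left, z up, the work surface at z = 0. Lengths are in mm, angles in degrees, forces in N, time in s.
With the tool pointing down it reaches from about 425 to 925 mm from the base axis. Payload 6.8 kg.
Tool frame: the origin (TCP) lies between the finger pads; the fingertips stand 19 mm ahead of it and the grasp point (between the pads) is the TCP (env.tcp_to_tips is the distance from the TCP to the fingertips, in mm); z points along the fingers, y is the line along which they close (so a half turn about z gives the same grasp; the last joint's range is limited). The gripper opens to 85 mm and grips with 20 to 120 N. Pads are 22 mm wide; open, the fingers measure 114 mm over their backs; the gripper's body (76 mm by 85 mm) begins 54 mm behind the grasp point. The pads swing forward as they close: fully open they stand 13 mm farther back than shut.
Start: joints at [67.718, 27.33, 1.283, 89.118, -0.659, 63.558, -4.761], TCP at [187.067, -648.577, 250.308] pointing down, gripper open.
Joint ranges: [-169.35, 169.35], [-19.33, 120.38], [-80.79, 83.38], [13.8, 139.57], [-78.32, 258.32], [9.67, 109.79], [-169.56, 169.56]. Speed limits (degrees/s): [136.94, 136.94, 180, 180, 180, 180, 180].

INTERFACE

Orientations are given as a 3x3 rotation matrix whose columns are the frame's x, y, z axes.
In Python, from workcell import state, viewer, sign_off, env gives the robot as it stands. The module is installed in compiled form; this text tells all that it offers.
- The arm moves only by the tool apply_moves, never from a script. Its argument "deltas" is a list of rows, each a list of 5 numbers: the opening, from 0 (shut) to 1 (fully open), then the shift along the world's x, y, z scaled (see below), then the turn about the world's z scaled (see below). In form: [[fingers, x, y, z, roll], ...]. A call has 1 to 8 rows; each row is the pose to reach, as a shift and turn from the pose commanded when the call began; what a row does not reach only later rows make up. The controller multiplies each number of a shift by 10 cm and each number of a turn by 2 rad. A row lasts 1/8 s, in which the tool goes at most 62.5 mm and 10.7 degrees, less where a joint would pass 70% of its speed; a pose out of reach is approached as far as the arm can. A call with a number of a shift or a turn outside -1 to 1 is refused whole. A call with a gripper value outside its range is refused whole. The fingers move at their own pace and stop on an object; the grip force is fixed at half the most. Time passes only in rows, so rows that repeat a pose let the fingers close. It gives the time, the measured TCP pose, the force, the opening and the grip force at its end, in the units of the state.
- state(): the state, without advancing time (a new reading comes with each control period).
- viewer.camera(name): name is "side" or "top"; returns a dict with "color" (420x560x3 uint8, red, green, blue), "mtx" (3x3 intrinsics, pixels), "dist" ([k1, k2, p1, p2, k3] as OpenCV has them; the pictures are not rectified), "R" (3x3) and "t" (3): a world point X has camera coordinates R X + t. Camera axes: x right, y down, z forward; pixel columns grow to the right and rows downward; lengths in mm; the calibration is good to about 2 mm. A picture is of the moment at which its call begins. There is no depth.
- sign_off(): hands the job in; it is judged then, once.
The state is a dict: "t": time; "joint_positions": joint angles; "qd": joint speeds; "joint_efforts": joint torques, N m; "tool_pos": TCP position; "eef_rot": TCP orientation; "contact_force": force on the tool from outside, world axes, zero at the start; "torque": the same for the moment, N m; "grip_width": finger opening in mm; "gripper_force": force on a finger pad.
Only numpy, scipy, OpenCV 4.12 (cv2) and the standard library are available. Lean on these libraries where they do the work, as an engineer would, in place of code of your own. Each camera call takes 0.05 s, during which the arm holds its last target. There are 200 camera calls.

TASK

Get the table leg in the plywood jig ready for routing: with the fingertips, push it snug against the dark wooden fence behind it, along its whole length, and push it endways until its square end is home against the end stop. Then push the red handle of the toggle clamp away from you and down until it snaps past its dead point and stays locked, with the rubber pad bearing on the leg. Nothing needs gripping: never lift the leg off the jig, and leave the other things on the bench alone.

Things in the scene. Friction and masses are not known exactly. Their poses are not given: they have to be found in the camera images.
- jig: plywood jig screwed to the bench, base 220 (x) x 380 (y) x 18 mm, y -195 to +185. Origin: middle of base (y = 0), on the bench; z up, +x across the jig away from the robot, +y left. 'Jig' numbers (mm) are in this frame. Clamp behind the fence in the plane y = 0: steel base 22 mm wide, top z 89; open arm stands up, 16 wide, end near x -41, z 133, spindle out to x -56, z 93
- fence_face (a point): middle of the fence's face towards the robot: jig x -27.5, y -20, z 33; axes as the jig's. The fence is a dark wooden bar along y, 18 mm thick, from jig y -170 to +130, top at z 48. The leg belongs against it, resting on the base (z 18)
- stop_face (a point): middle of the end stop's face towards the leg: jig x -57, y +120, z 33; axes as the jig's. The stop is a dark wooden block at the left end of the leg's place, jig x -94.5 to -19.5, top at z 48. Leg home in the corner of fence and stop: leg origin at jig x -45, y 0, z 18, axes parallel
- leg: loose brown wooden table leg, 0.16 to 0.26 kg, 35 x 240 x 35 mm, lying on the jig's base along jig y. Origin: centre of its underside. Square end at own y +120; shoulder at y -92, then a tenon 22 mm wide, own z 11 to 24, to y -120 (points right). It starts 4 to 18 mm off the fence, askew by up to 0.03 rad, 15 to 40 mm short of the stop
- clamp_handle (a joint): red handle's angle relative to the clamp arm (rad): 0 open (handle upright), grows as it is pushed away from the robot and down. Pad meets leg at about 1.75; the push needed then grows to about 10 N at mid-grip near 2.05 and falls to nothing at the dead point near 2.3; beyond it snaps by itself to its stop at 2.50 and stays. Let go well before the dead point, it springs back
- handle_grip (a point): middle of the handle's red grip, 78 mm long (own x, to the free end), 15 wide (y), 18 thick (z; up when shut). In the plane jig y = 0 it goes from x 26, z 150 (open, leaning about 4 degrees to the robot) through x 69, z 151 and x 107, z 134 (pad meets leg) and x 117, z 118 to x 122, z 82 (locked, about level). It needs about 1 N until the pad meets the leg
- handle_pin (a point): pin about which the handle turns on the clamp's arm, 87 mm from the middle of the grip; it moves little: jig x 33, z 63 (open) to x 35, z 86 (locked)
- clamp_pad: rubber pad at the tip of the clamp's spindle, 16 mm across; when locked it bears on the leg's top near jig x -45, y 0 with about 40 N. Origin: centre of its face
- spare_leg: a second, identical table leg (35 x 240 x 35 mm) lying on the bench to the left of the jig; not part of the job; origin under its middle
- try_square: try square with walnut stock and steel blade (185 x 110 x 15 mm), lying right of the jig; not part of the job; origin under its middle
- sanding_block: cork-faced sanding block (62 x 114 x 30 mm) near the front edge of the bench; not part of the job; origin under its middle
- tape_measure: yellow pocket tape measure (36 x 80 x 64 mm) left of the jig; not part of the job; origin under its middle
- chisel: wood chisel (27 x 259 x 28 mm) lying in front of the jig to the left; not part of the job; origin under its middle
- pencil: red carpenter's pencil (166 mm) lying behind the jig; not part of the job; origin under its middle

How it is judged (in metres and radians):
On the way, in this order (a step that is already met when the one before it is completed fails the run):
1. the leg lies home: against the fence and the end stop, the clamp still open (x of leg in the frame of jig between -0.048 and -0.043 m and y of leg in the frame of jig between -0.003 and 0.003 m and angle between the y axis of leg and the y axis of jig, either way round below 0.02 rad and z of leg in the frame of jig below 0.02 m and value of joint clamp_handle below 1.5 rad), for 0.2 s.
2. the clamp is locked past its dead point and its pad presses on the leg (value of joint clamp_handle above 2.43 rad and contact force between clamp_pad and leg above 15 N), for 0.2 s.
At the end, for the whole second after the job is handed in: the clamp handle is past the dead point on its stop (above 2.43 rad) with the pad pressing on the leg by more than 15 N; the leg lies flat within 3 mm of home against fence and end stop and within 0.02 rad of parallel to the fence; all at rest (all of step 2 and x of leg in the frame of jig between -0.048 and -0.043 m and y of leg in the frame of jig between -0.003 and 0.003 m and angle between the y axis of leg and the y axis of jig, either way round below 0.02 rad and z of leg in the frame of jig below 0.02 m and linear speed of leg below 0.01 m/s and velocity of joint clamp_handle below 0.1 rad/s); the robot touches nothing.
It fails at once if the leg is lifted or tipped off the jig's base (z of leg in the frame of jig above 0.026 m or angle between leg's own z axis and vertical above 0.12 rad).
It fails at once if another thing on the bench is moved by more than 30 mm (distance of any of spare_leg, try_square, sanding_block, tape_measure, chisel, pencil from where it was at the start of the episode above 0.03 m).
It also fails if it takes over 64 s, if anything falls off the work surface, if the arm or the gripper's body presses on something with over 40 N, if the wrist force passes 120 N, or if a joint passes its speed limit or range.

## Working session

There is one attempt and no reset: what is moved stays moved. The work goes in short steps, Python scripts to look and compute and a tool call to move; the robot and the scene stay as the last step left them, time stands still between calls to the robot, and variables do not carry over. Pictures are saved under pics/ and viewed, at most 10 in all, crops included, and the job is handed in when it is done.

Besides the shell and the picture viewer there is one more tool, called after ">>>" as name(argument=value, ...), one argument or row to a line, values as JSON. apply_moves: Moves the arm, as the interface text tells. Its arguments: {"type":"object","properties":{"deltas":{"type":"array","items":{"type":"array","items":{"type":"number"}}}},"required":["deltas"]}

```bash
mkdir -p pics; python3 - <<'E'
from workcell import state, viewer, env
import cv2,pickle
s=state();print(s['t'],s['tool_pos'],s['eef_rot'],s['contact_force'])
for n in('top','side'):
    c=viewer.camera(n);pickle.dump(c,open(n+'0.pkl','wb'));cv2.imwrite(f'pics/{n}0.png',c['color'][:,:,::-1]);print(n,c['mtx'],c['dist'],c['R'],c['t'])
E
```

```text
0.0 [ 186.87596968 -648.02545919  249.3072215 ] [[ 9.60836686e-01  2.77114443e-01 -6.69399393e-04]
 [ 2.77115208e-01 -9.60835084e-01  1.76172249e-03]
 [-1.54983676e-04 -1.87822835e-03 -9.99998224e-01]] [ 0.63802905 -0.06099807 -0.60417364]
top [[445.93346215   0.         290.21257278]
 [  0.         445.93346215 209.54610991]
 [  0.           0.           1.        ]] [0.024581 0.       0.       0.       0.      ] [[ 0.01261578 -0.99991986  0.00105225]
 [-0.97854551 -0.01256251 -0.20564745]
 [ 0.20564419  0.00156473 -0.97862558]] [ -49.32661374  543.7962585  1251.23436491]
side [[468.72684797   0.         280.79455861]
 [  0.         468.72684797 212.36234568]
 [  0.           0.           1.        ]] [0.00088337 0.         0.         0.         0.        ] [[-0.83664097 -0.54754362  0.01509565]
 [-0.24268023  0.34582439 -0.90637288]
 [ 0.49105824 -0.7619721  -0.42220886]] [ 442.58377639  247.79692591 1150.43632497]
```

View pics/top0.png

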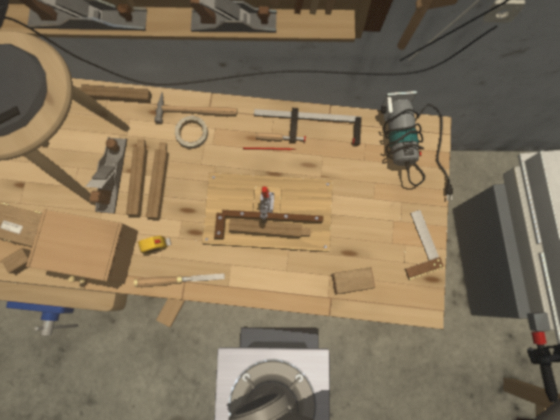

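View pics/side0.png

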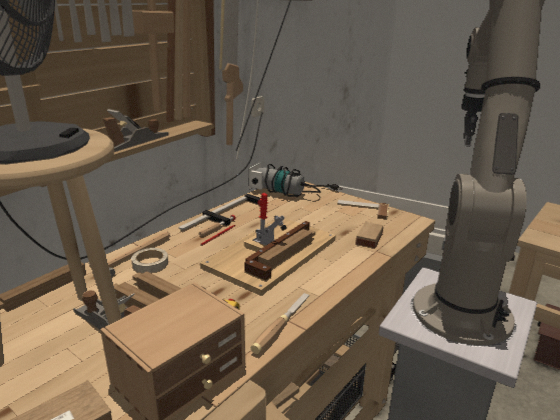

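The top view shows the jig at about columns 205–330 and rows 183–247. The dark fence is at row ~216, the stop at (220,226), the leg at columns 230–310 and row ~229, and the red handle at (265,190). I'll enlarge this area.

```bash
cat > h.py <<'E'
import numpy as np,cv2,pickle
def ray(c,uv,z):
    p=cv2.undistortPoints(np.array(uv,float).reshape(-1,1,2),c['mtx'],c['dist']).reshape(-1,2)
    R,t=np.array(c['R']),np.array(c['t']);o=-R.T@t
    d=np.c_[p,np.ones(len(p))]@R
    return o+d*((z-o[2])/d[:,2])[:,None]
def proj(c,X):
    return cv2.projectPoints(np.array(X,float).reshape(-1,3),cv2.Rodrigues(np.array(c['R']))[0],np.array(c['t'],float),c['mtx'],c['dist'])[0].reshape(-1,2)
def jig2w(J,P):
    x,y,a=J;P=np.array(P,float).reshape(-1,3);c,s=np.cos(a),np.sin(a)
    return np.c_[x+c*P[:,0]-s*P[:,1],y+s*P[:,0]+c*P[:,1],P[:,2]]
E
python3 - <<'E'
from h import *
a=pickle.load(open('top0.pkl','rb'))['color'][175:260,195:340,::-1]
b=pickle.load(open('side0.pkl','rb'))['color'][180:300,190:350,::-1]
cv2.imwrite('pics/t1.png',cv2.resize(a,None,fx=5.5,fy=5.5,interpolation=cv2.INTER_CUBIC))
cv2.imwrite('pics/s1.png',cv2.resize(b,None,fx=5,fy=5,interpolation=cv2.INTER_CUBIC))
E
```

```text
(no output)
```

View pics/t1.png

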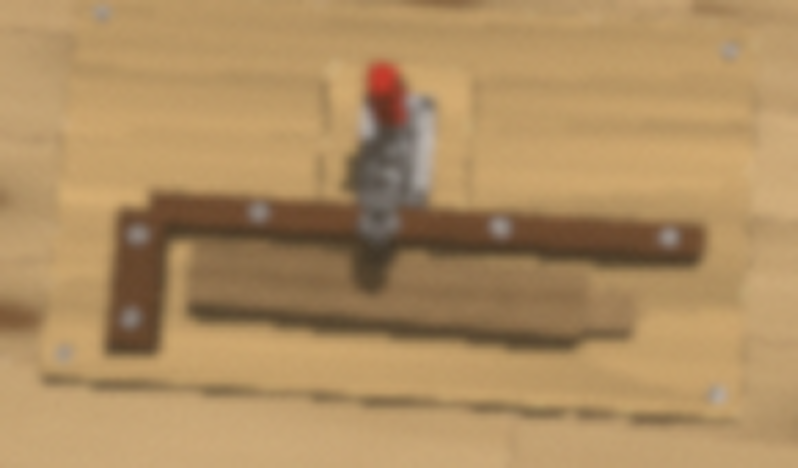

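View pics/s1.png

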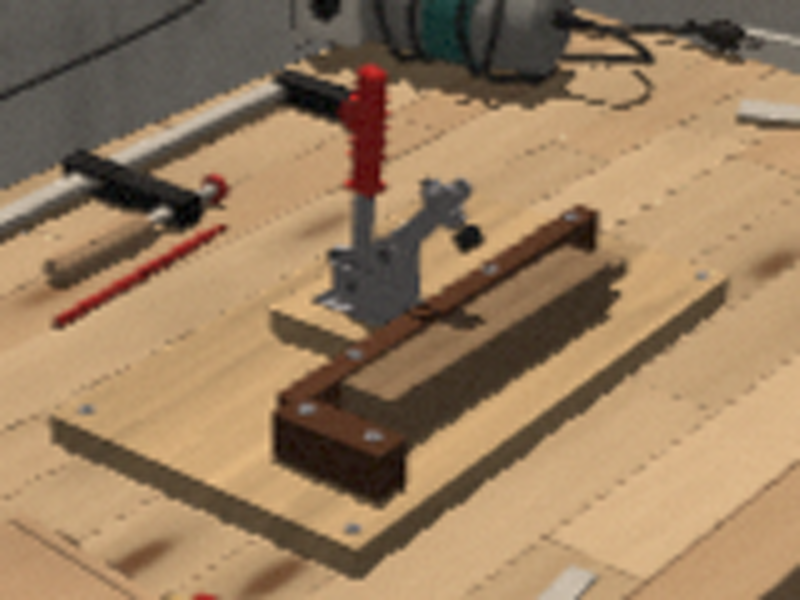

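```bash
python3 - <<'E'
from h import *
from scipy.optimize import least_squares
T=pickle.load(open('top0.pkl','rb'));S=pickle.load(open('side0.pkl','rb'))
tp=lambda p:(np.array(p,float)+.5)/5.5-.5+[195,175]
sp=lambda p:(np.array(p,float)+.5)/5-.5+[190,180]
obs=[(T,(-9.5,130,48),tp((150,192))),(T,(-9.5,-170,48),tp((706,226))),(T,(-110,185,18),tp((42,373))),(T,(-110,-195,18),tp((738,412))),
(S,(-110,185,18),sp((358,550))),(S,(110,185,18),sp((52,420))),(S,(-110,-195,18),sp((726,284))),(S,(-94.5,120,48),sp((405,440)))]
f=lambda J:np.concatenate([proj(c,jig2w(J,P))[0]-q for c,P,q in obs])
r=least_squares(f,[600,0,0],x_scale=[10,10,.01]);J=r.x;print(J,np.degrees(J[2]));print(f(J).reshape(-1,2).round(1))
np.save('J.npy',J)
def inv(W):
    d=W[:,:2]-J[:2];c,s=np.cos(J[2]),np.sin(J[2]);return np.c_[d@[c,s],d@[-s,c]]
L=[tp(p) for p in((192,238),(190,303),(578,340),(590,268),(632,335))]
print('leg jig',inv(ray(T,L,53)).round(1).tolist())
print('leg side',inv(ray(S,[sp(p) for p in((342,375),(398,402),(612,268))],53)).round(1).tolist())
for n,P in dict(grip0=(26,0,150),gripL=(122,0,82),leg=(-45,0,18)).items(): print(n,jig2w(J,P).round(1),proj(T,jig2w(J,P)).round(1)*5.5-np.array([195,175])*5.5)
E
```

```text
[ 5.48459608e+02  2.93995876e+01 -4.58188874e-02] -2.6252288696176787
[[-0.1 -0.4]
 [ 0.3 -0.7]
 [-0.5  0.8]
 [ 0.7  1.1]
 [-0.5  0.7]
 [-1.3 -0.5]
 [ 0.4 -1.2]
 [ 0.6 -0. ]]
leg jig [[-35.3, 104.1], [-70.3, 102.1], [-78.0, -104.0], [-39.1, -108.3], [-73.7, -132.3]]
leg side [[-29.9, 94.6], [-71.8, 99.0], [-79.7, -103.9]]
grip0 [[574.4  28.2 150. ]] [[382.8   90.75]]
gripL [[670.3  23.8  82. ]] [[402.6  -52.25]]
leg [[503.5  31.5  18. ]] [[387.2 276.1]]
```

The leg's middle is at about jig (-57, -18). Its right end is ~16 mm and its left end ~8 mm off the fence, and it is ~20 mm short of the stop, which matches the spec. Next I approach with the fingers shut, square to the jig.

>>> apply_moves(
  deltas=[
    [0, 0.3, 0.5, 0, -0.08],
    [0, 0.6, 1, 0, -0.163],
    [0, 0.6, 1, 0, -0.163],
  ],
)

```text
t: 0.48
tool_pos: [251.1, -544.2, 249.9]
eef_rot: [[0.999, -0.039, 0.001], [-0.039, -0.999, 0.003], [0.001, -0.003, -1.0]]
contact_force: [-0.4, -0.6, -0.3]
grip_width: 32.1
gripper_force: 0.0
```

>>> apply_moves(
  deltas=[
    [0, 0.3, 0.5, 0, 0],
    [0, 0.6, 1, 0, 0],
    [0, 0.6, 1, 0, 0],
  ],
)

```text
t: 0.85
tool_pos: [309.9, -445.2, 250.2]
eef_rot: [[0.999, -0.037, 0.001], [-0.037, -0.999, 0.002], [0.001, -0.002, -1.0]]
contact_force: [0.7, -0.9, 0.2]
grip_width: 0.2
gripper_force: 0.0
```

>>> apply_moves(
  deltas=[
    [0, 0.3, 0.5, 0, 0],
    [0, 0.6, 1, 0, 0],
    [0, 0.6, 1, 0, 0],
  ],
)

```text
t: 1.23
tool_pos: [369.2, -346.0, 250.3]
eef_rot: [[0.999, -0.038, 0.001], [-0.038, -0.999, 0.001], [0.001, -0.001, -1.0]]
contact_force: [0.1, -0.7, 1.3]
grip_width: 0.3
gripper_force: 0.0
```

>>> apply_moves(
  deltas=[
    [0, 0.3, 0.5, 0, 0],
    [0, 0.6, 1, 0, 0],
    [0, 0.6, 1, 0, 0],
  ],
)

```text
t: 1.6
tool_pos: [429.1, -246.4, 250.4]
eef_rot: [[0.999, -0.039, 0.001], [-0.039, -0.999, 0.001], [0.001, -0.001, -1.0]]
contact_force: [-0.9, -1.2, 0.2]
grip_width: -0.2
gripper_force: 0.0
```

>>> apply_moves(
  deltas=[
    [0, 0.1, 0.5, 0, 0],
    [0, 0.15, 1, 0, 0],
    [0, 0.15, 1, 0, 0],
  ],
)

```text
t: 1.98
tool_pos: [442.3, -147.5, 250.4]
eef_rot: [[0.999, -0.041, 0.0], [-0.041, -0.999, 0.0], [0.0, -0.0, -1.0]]
contact_force: [-0.5, -1.1, -0.1]
grip_width: -0.4
gripper_force: 0.0
```

>>> apply_moves(
  deltas=[
    [0, 0, 0.5, 0, 0],
    [0, 0, 1, 0, 0],
    [0, 0, 1, 0, 0],
    [0, 0, 1, 0, 0],
  ],
)

```text
t: 2.48
tool_pos: [442.2, -51.2, 250.2]
eef_rot: [[0.999, -0.048, -0.0], [-0.048, -0.999, -0.001], [-0.0, 0.001, -1.0]]
contact_force: [0.6, -0.3, -0.1]
grip_width: 0.4
gripper_force: 0.0
```

>>> apply_moves(
  deltas=[
    [0, 0, 0, -0.5, 0],
    [0, 0, 0, -1, 0],
    [0, 0, 0, -1, 0],
  ],
)

```text
t: 2.85
tool_pos: [439.3, -50.9, 147.6]
eef_rot: [[0.999, -0.048, -0.008], [-0.048, -0.999, -0.0], [-0.008, 0.001, -1.0]]
contact_force: [0.7, -0.0, 0.4]
grip_width: 0.3
gripper_force: 0.0
```

>>> apply_moves(
  deltas=[
    [0, 0, 0, -0.5, 0],
    [0, 0, 0, -0.8, 0],
    [0, 0, 0, -1, 0],
    [0, 0, 0, -1, 0],
    [0, 0, 0, -1, 0],
  ],
)

```text
t: 3.48
tool_pos: [443.5, -49.4, 51.9]
eef_rot: [[0.999, -0.046, 0.003], [-0.046, -0.999, -0.001], [0.003, 0.001, -1.0]]
contact_force: [0.2, -0.3, 0.7]
grip_width: -0.1
gripper_force: 0.0
```

```bash
python3 - <<'E'
from workcell import state, viewer
from h import *
s=state();print(s['tool_pos'],s['contact_force'])
a=viewer.camera('top')['color'][175:260,195:340,::-1]
b=viewer.camera('side')['color'][180:300,190:350,::-1]
a=cv2.resize(a,(580,340),interpolation=cv2.INTER_CUBIC);b=cv2.resize(b,(346,260),interpolation=cv2.INTER_CUBIC)
o=np.zeros((600,580,3),np.uint8);o[:340]=a;o[340:,:346]=b
cv2.imwrite('pics/c2.png',o)
E
```

```text
[443.54843577 -49.39538686  51.90525118] [ 0.18792912 -0.26034129  0.69357046]
```

View pics/c2.png

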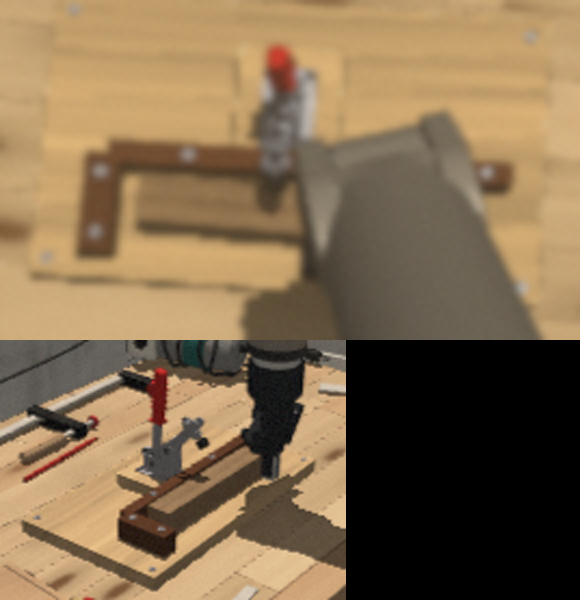

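The fingertips stand just in front of the leg's right part, with no contact yet. I lower slightly and push towards the fence.

>>> apply_moves(
  deltas=[
    [0, 0.05, 0, -0.06, 0],
    [0, 0.1, 0, -0.06, 0],
    [0, 0.14, 0, -0.06, 0],
    [0, 0.18, -0.01, -0.06, 0],
    [0, 0.2, -0.01, -0.06, 0],
  ],
)

```text
t: 4.2
tool_pos: [462.1, -49.7, 44.2]
eef_rot: [[0.999, -0.045, -0.0], [-0.045, -0.999, -0.0], [-0.0, 0.0, -1.0]]
contact_force: [-0.7, -0.2, 0.2]
grip_width: 0.1
gripper_force: 0.4
```

>>> apply_moves(
  deltas=[
    [0, 0.02, 0, 0, 0],
    [0, 0.04, 0, 0, 0],
    [0, 0.05, 0, 0, 0],
    [0, 0.05, 0, 0, 0],
  ],
)

```text
t: 4.7
tool_pos: [467.3, -49.5, 44.4]
eef_rot: [[0.999, -0.045, 0.0], [-0.045, -0.999, 0.0], [0.0, -0.0, -1.0]]
contact_force: [-0.1, -0.9, 0.6]
grip_width: -0.3
gripper_force: 0.0
```

>>> apply_moves(
  deltas=[
    [0, 0.02, 0, 0, 0],
    [0, 0.04, 0, 0, 0],
    [0, 0.05, 0, 0, 0],
    [0, 0.05, 0, 0, 0],
  ],
)

```text
t: 5.2
tool_pos: [470.4, -49.6, 44.0]
eef_rot: [[0.999, -0.045, -0.003], [-0.045, -0.999, -0.0], [-0.003, 0.0, -1.0]]
contact_force: [-4.7, 0.3, 4.0]
grip_width: 0.1
gripper_force: 2.7
```

```bash
python3 - <<'E'
from workcell import state, viewer
from h import *
s=state();print(s['tool_pos'],s['contact_force'])
b=viewer.camera('side')['color'][210:290,210:330,::-1]
cv2.imwrite('pics/s3.png',cv2.resize(b,None,fx=6.5,fy=6.5,interpolation=cv2.INTER_CUBIC))
E
```

```text
[470.39988556 -49.55910577  43.96910031] [-4.70241462  0.26378583  4.00711693]
```

View pics/s3.png

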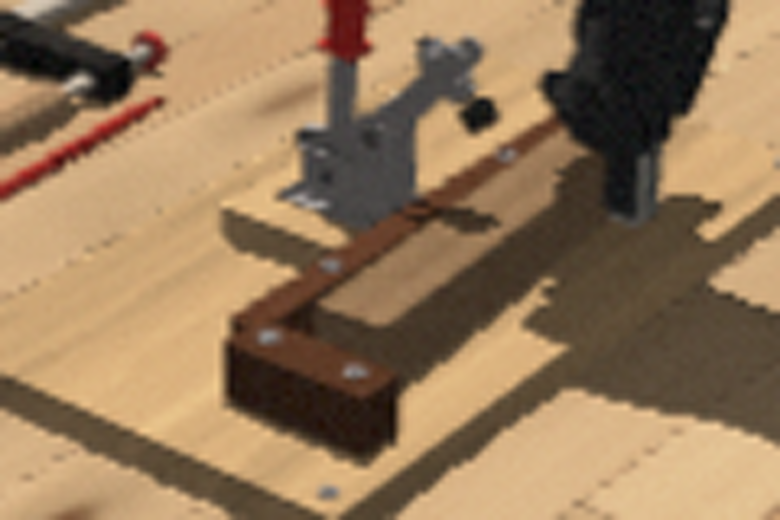

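The right part bears on the fence (4.7 N, TCP at jig x -74.4). I go over to the left part next.

>>> apply_moves(
  deltas=[
    [0, -0.25, 0, 0, 0],
    [0, -0.25, 0, 0.5, 0],
    [0, -0.25, 0, 1, 0],
    [0, -0.25, 0.4, 1, 0],
    [0, -0.23, 0.9, 1, 0],
    [0, -0.22, 1, 1, 0],
  ],
)

```text
t: 6.0
tool_pos: [450.9, 54.0, 145.0]
eef_rot: [[0.999, -0.04, 0.002], [-0.04, -0.999, 0.002], [0.002, -0.002, -1.0]]
contact_force: [0.5, 0.1, 0.7]
grip_width: 0.1
gripper_force: 0.0
```

>>> apply_moves(
  deltas=[
    [0, 0.05, 0.5, 0, 0],
    [0, 0.05, 0.62, 0, 0],
    [0, 0.05, 0.62, -0.5, 0],
    [0, 0.05, 0.62, -0.9, 0],
    [0, 0.05, 0.62, -1, 0],
    [0, 0.05, 0.62, -1, 0],
    [0, 0.05, 0.62, -1, 0],
  ],
)

```text
t: 6.88
tool_pos: [456.2, 112.5, 45.6]
eef_rot: [[0.999, -0.046, 0.002], [-0.046, -0.999, 0.001], [0.002, -0.001, -1.0]]
contact_force: [1.5, 0.3, 0.7]
grip_width: -0.0
gripper_force: 0.0
```

>>> apply_moves(
  deltas=[
    [0, 0.05, 0, 0, 0],
    [0, 0.09, 0, 0, 0],
    [0, 0.12, -0.01, 0, 0],
    [0, 0.15, -0.01, 0, 0],
    [0, 0.18, -0.01, 0, 0],
    [0, 0.2, -0.01, 0, 0],
    [0, 0.21, -0.01, 0, 0],
  ],
)

```text
t: 7.75
tool_pos: [476.1, 111.5, 44.2]
eef_rot: [[0.999, -0.045, -0.0], [-0.045, -0.999, -0.0], [-0.0, 0.0, -1.0]]
contact_force: [-0.7, -0.0, -0.4]
grip_width: 0.1
gripper_force: 0.3
```

>>> apply_moves(
  deltas=[
    [0, 0.02, 0, 0, 0],
    [0, 0.03, 0, 0, 0],
    [0, 0.03, 0, 0, 0],
  ],
)

```text
t: 8.12
tool_pos: [479.3, 111.4, 44.4]
eef_rot: [[0.999, -0.045, 0.0], [-0.045, -0.999, 0.0], [0.0, -0.0, -1.0]]
contact_force: [0.2, -0.3, 0.4]
grip_width: 0.1
gripper_force: 0.0
```

>>> apply_moves(
  deltas=[
    [0, 0.02, 0, 0, 0],
    [0, 0.03, 0, 0, 0],
    [0, 0.03, 0, 0, 0],
  ],
)

```text
t: 8.5
tool_pos: [479.5, 111.1, 43.9]
eef_rot: [[0.999, -0.045, -0.005], [-0.045, -0.999, -0.002], [-0.005, 0.002, -1.0]]
contact_force: [-8.3, 0.1, 4.9]
grip_width: 0.3
gripper_force: 3.7
```

The left part is against the fence too. I go round to the tenon end for the endways push.

>>> apply_moves(
  deltas=[
    [0, -0.3, 0, 0, 0],
    [0, -0.3, 0, 0.5, 0],
    [0, -0.3, 0, 1, 0],
    [0, -0.3, -0.5, 1, 0],
    [0, -0.3, -1, 1, 0],
    [0, -0.3, -1, 1, 0],
  ],
)

```text
t: 9.25
tool_pos: [451.9, 7.2, 144.4]
eef_rot: [[0.999, -0.052, -0.0], [-0.052, -0.999, -0.002], [0.0, 0.002, -1.0]]
contact_force: [-0.3, 1.6, -0.2]
grip_width: -0.2
gripper_force: 0.0
```

>>> apply_moves(
  deltas=[
    [0, 0, -0.5, 0, 0],
    [0, 0, -1, 0, 0],
    [0, 0, -1, 0, 0],
  ],
)

```text
t: 9.62
tool_pos: [452.0, -91.7, 144.2]
eef_rot: [[0.999, -0.051, 0.0], [-0.051, -0.999, -0.001], [0.0, 0.001, -1.0]]
contact_force: [0.1, 0.2, 0.2]
grip_width: 0.0
gripper_force: 0.0
```

>>> apply_moves(
  deltas=[
    [0, 0.2, -0.5, 0, 0],
    [0, 0.4, -0.5, 0, 0],
    [0, 0.4, -0.5, 0, 0],
    [0, 0.4, -0.5, 0, 0],
  ],
)

```text
t: 10.12
tool_pos: [491.5, -136.9, 144.0]
eef_rot: [[0.999, -0.043, -0.001], [-0.043, -0.999, 0.001], [-0.001, -0.001, -1.0]]
contact_force: [0.2, -0.2, -1.1]
grip_width: 0.2
gripper_force: 0.0
```

>>> apply_moves(
  deltas=[
    [0, 0, -0.02, -0.4, 0],
    [0, 0, -0.02, -0.75, 0],
    [0, 0, -0.02, -0.92, 0],
    [0, 0, -0.02, -0.98, 0],
    [0, 0, -0.02, -0.98, 0],
  ],
)

```text
t: 10.75
tool_pos: [492.4, -140.4, 46.8]
eef_rot: [[0.999, -0.045, 0.001], [-0.045, -0.999, -0.0], [0.001, 0.0, -1.0]]
contact_force: [-0.3, 0.0, -0.9]
grip_width: 0.1
gripper_force: 0.0
```

```bash
python3 - <<'E'
from workcell import state, viewer
from h import *
s=state();print(s['tool_pos'],s['contact_force'])
a=viewer.camera('top')['color'][190:260,200:340,::-1]
b=viewer.camera('side')['color'][210:290,210:340,::-1]
o=np.zeros((600,560,3),np.uint8);o[:280]=cv2.resize(a,(560,280),interpolation=cv2.INTER_CUBIC);o[280:,:520]=cv2.resize(b,(520,320),interpolation=cv2.INTER_CUBIC)
cv2.imwrite('pics/c4.png',o)
E
```

```text
[ 492.38033945 -140.39790349   46.79210356] [-0.29231163  0.04955775 -0.87666123]
```

View pics/c4.png

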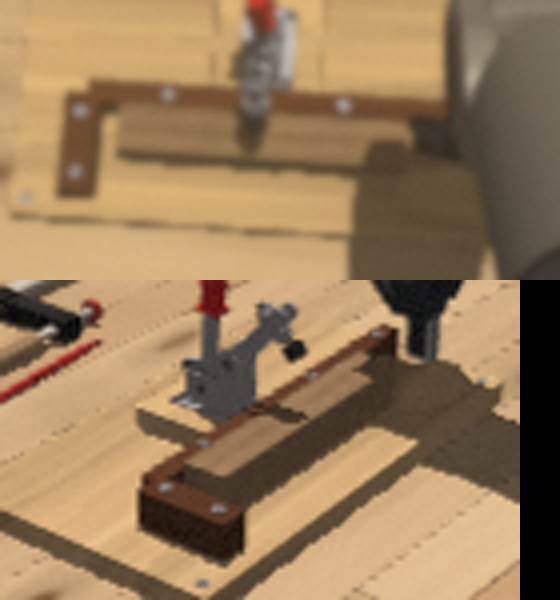

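The leg lies along the fence, with a gap at the stop of about 20 mm (columns 97–118 in the upper picture). The fingertips stand clear of the tenon end, so I push left.

>>> apply_moves(
  deltas=[
    [0, 0, 0.06, 0, 0],
    [0, 0.01, 0.12, 0, 0],
    [0, 0.01, 0.17, 0, 0],
    [0, 0.01, 0.21, 0, 0],
    [0, 0.01, 0.25, 0, 0],
    [0, 0.01, 0.29, 0, 0],
    [0, 0.02, 0.32, 0, 0],
    [0, 0.02, 0.34, 0, 0],
  ],
)

```text
t: 11.85
tool_pos: [494.2, -106.4, 46.3]
eef_rot: [[0.999, -0.045, 0.0], [-0.045, -0.999, -0.0], [0.0, 0.0, -1.0]]
contact_force: [-0.7, -1.5, -0.1]
grip_width: 0.1
gripper_force: 0.7
```

>>> apply_moves(
  deltas=[
    [0, 0, 0.02, 0, 0],
    [0, 0, 0.04, 0, 0],
    [0, 0, 0.04, 0, 0],
  ],
)

```text
t: 12.22
tool_pos: [494.1, -102.6, 46.3]
eef_rot: [[0.999, -0.045, 0.0], [-0.045, -0.999, -0.0], [0.0, 0.0, -1.0]]
contact_force: [0.6, -1.1, 0.8]
grip_width: 0.1
gripper_force: 0.7
```

>>> apply_moves(
  deltas=[
    [0, 0, 0.02, 0, 0],
    [0, 0, 0.04, 0, 0],
    [0, 0, 0.04, 0, 0],
  ],
)

```text
t: 12.6
tool_pos: [493.8, -102.2, 46.4]
eef_rot: [[0.999, -0.048, -0.0], [-0.048, -0.999, -0.004], [-0.0, 0.004, -1.0]]
contact_force: [-0.1, -10.9, 0.4]
grip_width: -0.1
gripper_force: 5.6
```

The leg is home at the stop (10.9 N, TCP at jig y -134). I now make a second snug pass along the fence, right then left.

>>> apply_moves(
  deltas=[
    [0, 0, -0.3, 0, 0],
    [0, 0, -0.3, 0.4, 0],
    [0, 0, -0.3, 1, 0],
    [0, -0.3, 0, 1, 0],
    [0, -0.45, 0.4, 1, 0],
    [0, -0.45, 0.45, 1, 0],
    [0, -0.45, 0.45, 1, 0],
  ],
)

```text
t: 13.48
tool_pos: [449.4, -53.3, 146.4]
eef_rot: [[0.999, -0.044, 0.0], [-0.044, -0.999, 0.0], [0.0, -0.0, -1.0]]
contact_force: [-0.6, 0.0, 0.6]
grip_width: 0.1
gripper_force: 0.0
```

>>> apply_moves(
  deltas=[
    [0, 0, 0, -0.4, 0],
    [0, 0, 0, -0.8, 0],
    [0, 0, 0, -1, 0],
    [0, 0, 0, -1, 0],
    [0, 0.06, 0, -1, 0],
    [0, 0.12, 0, -1, 0],
    [0, 0.18, -0.01, -1, 0],
    [0, 0.2, -0.01, -1, 0],
  ],
)

```text
t: 14.48
tool_pos: [470.0, -54.7, 46.8]
eef_rot: [[0.999, -0.045, 0.001], [-0.045, -0.999, -0.0], [0.001, 0.0, -1.0]]
contact_force: [0.0, 0.2, 1.2]
grip_width: 0.1
gripper_force: 0.4
```

>>> apply_moves(
  deltas=[
    [0, 0.02, 0, 0, 0],
    [0, 0.03, 0, 0, 0],
    [0, 0.03, 0, 0, 0],
  ],
)

```text
t: 14.85
tool_pos: [471.4, -54.6, 46.2]
eef_rot: [[0.999, -0.045, -0.001], [-0.045, -0.999, -0.0], [-0.001, 0.0, -1.0]]
contact_force: [-2.0, -0.8, 1.8]
grip_width: -0.2
gripper_force: 1.1
```

>>> apply_moves(
  deltas=[
    [0, 0.02, 0, 0, 0],
    [0, 0.03, 0, 0, 0],
    [0, 0.03, 0, 0, 0],
  ],
)

```text
t: 15.22
tool_pos: [471.5, -54.7, 45.6]
eef_rot: [[0.999, -0.045, -0.007], [-0.045, -0.999, -0.001], [-0.007, 0.001, -1.0]]
contact_force: [-9.7, 0.4, 6.7]
grip_width: 0.0
gripper_force: 4.6
```

>>> apply_moves(
  deltas=[
    [0, -0.25, 0, 0, 0],
    [0, -0.25, 0, 0.5, 0],
    [0, -0.25, 0, 1, 0],
    [0, -0.25, 0.4, 1, 0],
    [0, -0.23, 0.9, 1, 0],
    [0, -0.22, 1, 1, 0],
  ],
)

```text
t: 15.98
tool_pos: [453.7, 49.0, 146.9]
eef_rot: [[0.999, -0.04, 0.002], [-0.04, -0.999, 0.002], [0.002, -0.002, -1.0]]
contact_force: [-0.3, -0.0, 0.2]
grip_width: 0.3
gripper_force: 0.0
```

>>> apply_moves(
  deltas=[
    [0, 0.05, 0.5, 0, 0],
    [0, 0.05, 0.62, 0, 0],
    [0, 0.05, 0.62, -0.5, 0],
    [0, 0.05, 0.62, -0.9, 0],
    [0, 0.05, 0.62, -1, 0],
    [0, 0.05, 0.62, -1, 0],
    [0, 0.05, 0.62, -1, 0],
  ],
)

```text
t: 16.85
tool_pos: [459.2, 107.5, 47.6]
eef_rot: [[0.999, -0.046, 0.002], [-0.046, -0.999, 0.001], [0.002, -0.001, -1.0]]
contact_force: [-0.2, 1.1, 1.2]
grip_width: -0.1
gripper_force: 0.0
```

>>> apply_moves(
  deltas=[
    [0, 0.05, 0, 0, 0],
    [0, 0.1, 0, 0, 0],
    [0, 0.15, 0, 0, 0],
    [0, 0.18, -0.01, 0, 0],
    [0, 0.2, -0.01, 0, 0],
    [0, 0.22, -0.01, 0, 0],
    [0, 0.22, -0.01, 0, 0],
  ],
)

```text
t: 17.73
tool_pos: [479.4, 106.3, 46.1]
eef_rot: [[0.999, -0.045, -0.001], [-0.045, -0.999, -0.0], [-0.001, 0.0, -1.0]]
contact_force: [-2.1, -0.2, 0.6]
grip_width: -0.4
gripper_force: 1.1
```

The leg is snug on both sides; the contact line is within 0.004 rad of the jig axis. After a last nudge I retreat up and check.

>>> apply_moves(
  deltas=[
    [0, 0.02, 0, 0, 0],
    [0, 0.03, 0, 0, 0],
    [0, 0.03, 0, 0, 0],
  ],
)

```text
t: 18.1
tool_pos: [479.5, 106.2, 45.7]
eef_rot: [[0.999, -0.044, -0.006], [-0.044, -0.999, -0.002], [-0.006, 0.002, -1.0]]
contact_force: [-10.1, -0.0, 6.4]
grip_width: -0.3
gripper_force: 5.2
```

>>> apply_moves(
  deltas=[
    [0, -0.2, 0, 0, 0],
    [0, -0.2, 0, 0.2, 0],
    [0, -0.2, 0, 0.7, 0],
    [0, -0.2, 0, 1, 0],
    [0, -0.2, 0, 1, 0],
  ],
)

```text
t: 18.73
tool_pos: [465.1, 106.9, 148.7]
eef_rot: [[0.999, -0.046, 0.006], [-0.046, -0.999, 0.001], [0.006, -0.001, -1.0]]
contact_force: [-0.2, -0.2, 0.1]
grip_width: 0.2
gripper_force: 0.0
```

>>> apply_moves(
  deltas=[
    [0, 0, 0, 0.5, 0],
    [0, 0, 0, 1, 0],
    [0, 0, 0.5, 1, 0],
    [0, 0, 1, 1, 0],
    [0, 0, 1, 1, 0],
  ],
)

```text
t: 19.35
tool_pos: [462.1, 210.6, 245.7]
eef_rot: [[0.999, -0.039, -0.001], [-0.039, -0.999, 0.002], [-0.001, -0.002, -1.0]]
contact_force: [0.1, -0.1, 0.5]
grip_width: 0.2
gripper_force: 0.0
```

```bash
python3 - <<'E'
from workcell import state, viewer
from h import *
s=state();print(s['tool_pos'],s['contact_force'])
T=viewer.camera('top');pickle.dump(T,open('top1.pkl','wb'))
J=np.load('J.npy');print('home corners px',(proj(T,jig2w(J,[(-62.5,120,53),(-62.5,-92,53),(-27.5,-92,53),(-34,-120,42),(-56,-120,42)]))-[195,185]+.5)*5.5)
a=T['color'][185:255,195:340,::-1]
b=viewer.camera('side')['color'][220:300,230:350,::-1]
cv2.imwrite('pics/t5.png',cv2.resize(a,None,fx=5.5,fy=5.5,interpolation=cv2.INTER_CUBIC))
E
```

```text
[462.13597863 210.61394077 245.65155223] [ 0.13979147 -0.1239121   0.48165387]
home corners px [[158.13441097 232.10968951]
 [557.4842146  255.20527218]
 [561.1519263  190.31641094]
 [612.33241253 209.01822447]
 [610.22570994 249.50427608]]
```

View pics/t5.png

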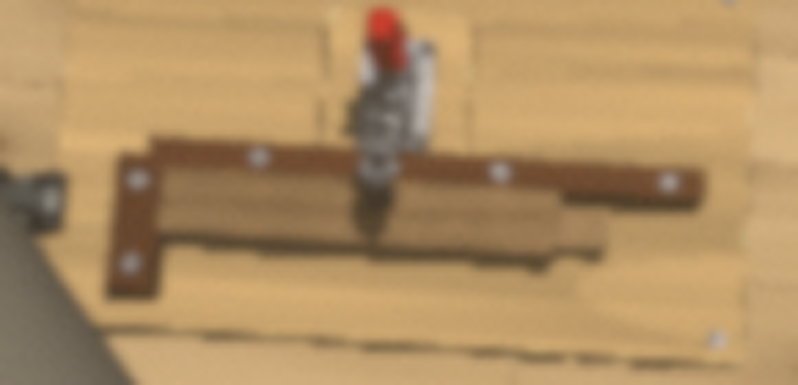

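The leg touches the stop (column 160) and the fence along its whole length, and its shoulder is at (555,257), where expected. Now the clamp: I enter from above, between the clamp arm and the handle.

>>> apply_moves(
  deltas=[
    [0, 0.2, -0.5, 0, 0],
    [0, 0.4, -1, 0, 0],
    [0, 0.4, -1, 0, 0],
  ],
)

```text
t: 19.82
tool_pos: [504.2, 99.5, 245.2]
eef_rot: [[0.998, -0.056, -0.001], [-0.056, -0.998, -0.003], [-0.001, 0.003, -1.0]]
contact_force: [0.1, 0.6, 0.1]
grip_width: -0.1
gripper_force: 0.0
```

>>> apply_moves(
  deltas=[
    [0, 0.2, -0.4, 0, 0],
    [0, 0.38, -0.8, 0, 0],
    [0, 0.38, -0.8, 0, 0],
    [0, 0.38, -0.8, 0, 0],
  ],
)

```text
t: 20.32
tool_pos: [540.4, 26.6, 245.9]
eef_rot: [[0.999, -0.046, -0.001], [-0.046, -0.999, 0.0], [-0.001, -0.0, -1.0]]
contact_force: [-1.2, -0.2, -0.7]
grip_width: 0.1
gripper_force: 0.0
```

>>> apply_moves(
  deltas=[
    [0, 0, 0.03, -0.35, 0],
    [0, 0, 0.03, -0.65, 0],
    [0, 0, 0.03, -0.78, 0],
    [0, 0, 0.03, -0.78, 0],
    [0, 0, 0.03, -0.78, 0],
  ],
)

```text
t: 20.95
tool_pos: [541.8, 29.9, 169.4]
eef_rot: [[0.999, -0.045, 0.002], [-0.045, -0.999, 0.0], [0.002, -0.0, -1.0]]
contact_force: [0.6, 0.9, 1.0]
grip_width: 0.0
gripper_force: 0.0
```

>>> apply_moves(
  deltas=[
    [0, 0.07, 0, 0, 0],
    [0, 0.14, 0, 0, 0],
    [0, 0.2, -0.01, 0.01, 0],
    [0, 0.2, -0.01, 0.01, 0],
  ],
)

```text
t: 21.45
tool_pos: [562.0, 28.5, 169.7]
eef_rot: [[0.999, -0.045, 0.001], [-0.045, -0.999, 0.0], [0.001, -0.0, -1.0]]
contact_force: [0.1, 0.6, 0.0]
grip_width: -0.1
gripper_force: 0.0
```

>>> apply_moves(
  deltas=[
    [0, 0.12, 0, 0.02, 0],
    [0, 0.24, -0.01, 0.04, 0],
    [0, 0.36, -0.01, 0.04, 0],
    [0, 0.47, -0.02, 0.03, 0],
    [0, 0.57, -0.02, 0, 0],
    [0, 0.67, -0.03, -0.04, 0],
    [0, 0.75, -0.03, -0.09, 0],
    [0, 0.75, -0.03, -0.09, 0],
  ],
)

```text
t: 22.45
tool_pos: [636.1, 25.3, 159.4]
eef_rot: [[0.999, -0.045, -0.001], [-0.045, -0.999, -0.0], [-0.001, 0.0, -1.0]]
contact_force: [-0.4, 0.8, 0.4]
grip_width: 0.1
gripper_force: 0.0
```

```bash
python3 - <<'E'
from workcell import state, viewer
from h import *
s=state();print(s['tool_pos'],s['contact_force'])
b=viewer.camera('side')['color'][170:290,200:350,::-1]
cv2.imwrite('pics/s6.png',cv2.resize(b,None,fx=5,fy=5,interpolation=cv2.INTER_CUBIC))
E
```

```text
[636.10431432  25.33517229 159.39069211] [-0.42458999  0.79687021  0.36038104]
```

View pics/s6.png

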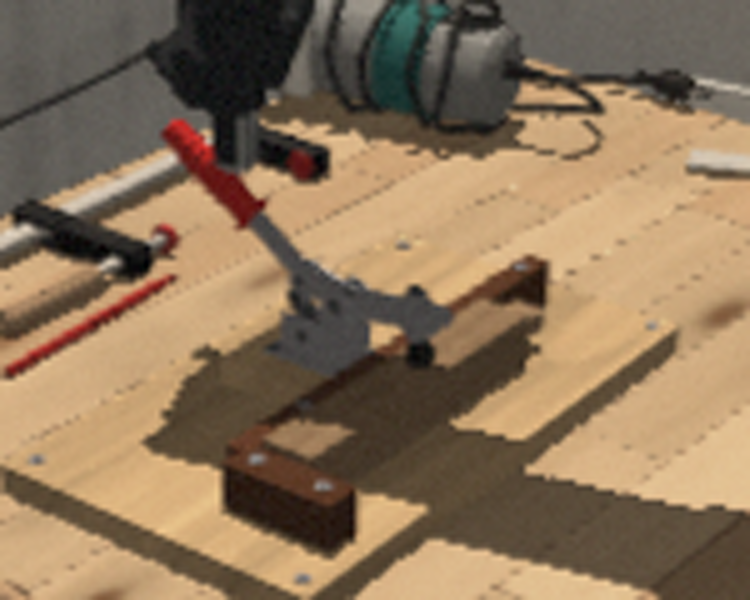

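The fingertips press on the middle of the grip and the pad is nearly on the leg, as planned. I keep following the arc down past the dead point.

>>> apply_moves(
  deltas=[
    [0, 0.08, 0, -0.06, 0],
    [0, 0.14, -0.01, -0.12, 0],
    [0, 0.18, -0.01, -0.2, 0],
    [0, 0.21, -0.01, -0.28, 0],
    [0, 0.23, -0.01, -0.36, 0],
    [0, 0.24, -0.01, -0.44, 0],
    [0, 0.24, -0.01, -0.5, 0],
    [0, 0.24, -0.01, -0.53, 0],
  ],
)

```text
t: 23.5
tool_pos: [660.8, 24.3, 109.7]
eef_rot: [[0.999, -0.046, 0.001], [-0.046, -0.999, -0.001], [0.001, 0.001, -1.0]]
contact_force: [-10.1, -1.2, 27.4]
grip_width: -0.1
gripper_force: 13.1
```

>>> apply_moves(
  deltas=[
    [0, -0.02, 0, 0.3, 0],
    [0, -0.02, 0, 0.8, 0],
    [0, -0.02, 0, 1, 0],
    [0, -0.02, 0, 1, 0],
    [0, -0.02, 0, 1, 0],
    [0, -0.02, 0, 1, 0],
  ],
)

```text
t: 24.25
tool_pos: [657.1, 24.2, 205.3]
eef_rot: [[0.999, -0.045, -0.003], [-0.045, -0.999, -0.0], [-0.003, 0.0, -1.0]]
contact_force: [-0.7, 1.3, 0.2]
grip_width: 0.1
gripper_force: 0.0
```

```bash
python3 - <<'E'
from workcell import state, viewer
from h import *
s=state();print(s['t'],s['tool_pos'],s['contact_force'])
b=viewer.camera('side')['color'][170:290,200:350,::-1]
cv2.imwrite('pics/s7.png',cv2.resize(b,None,fx=5,fy=5,interpolation=cv2.INTER_CUBIC))
E
```

```text
24.25 [657.09741268  24.23584129 205.25473644] [-0.69157554  1.26519642  0.16630517]
```

View pics/s7.png

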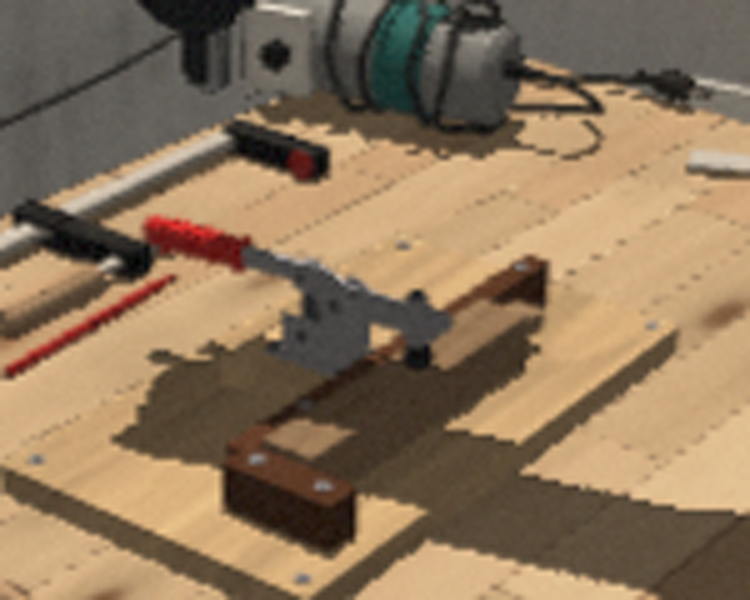

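The handle stays level, from (145,230) to (250,255), and the pad at (418,357) sits on the leg, which is still home. The robot is clear, so I hand it in.

```bash
python3 -c "
from workcell import sign_off
print(sign_off())"
```

```text
the job is handed in; nothing more can be done
None
```

I pushed the leg home against the fence and end stop and locked the clamp with its pad on the leg; the job was handed in at about 24 s of the 64 s allowed, with no verdict returned.

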